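Clamp a belt drive unit and hold its tensioner back past the click

TASK

Swing the toggle clamp's handle over and fully down, so that its rubber foot clamps the belt drive unit in its nest. Then push the unit's sprung tensioner arm back past its ratchet click and a little further, clear of the pawl, and finish still holding it compressed there with the gripper (do not let go), so that a belt could be slipped on. The unit stays seated in its nest and the other things on the desk are left alone.

Things in the scene. Friction and masses are not known exactly. Their poses are not given: they have to be found in the camera images.
- nest: Grey service nest, a flat fixed plate 200 x 250 x 12 mm. Origin: centre of its underside; z up, +y towards the clamp's end, +x to the side away from the robot. It carries the drive unit (centre at y = -35 mm), the toggle clamp (x = 0, bolted on at y = 55 to 121 mm) and, beside the clamp, a small brass weight and a black lens cap.
- handle_pivot (a point): Pivot of the toggle clamp's handle: nest x = 0, y = 105, z = 45 mm. Its axle runs along the nest's x axis. The steel cheek plates round it are 30 mm wide (x) and reach nest z = 55 mm and y = 116 mm.
- handle_grip (a point): Point on the axis of the clamp handle's round black grip (16 mm thick), 90 mm from handle_pivot; the grip ends 110 mm from the pivot. Open, the handle stands up, leaning a little to nest +y; it closes by swinging to +y and down, in the nest's y-z plane.
- clamp_handle (a joint): Handle angle, rad: 0 = open (80 deg above level), 1.30 = fully down at its stop (6 deg above level, pointing to nest +y). Elevation = 1.40 - value. Starts at about 0 to 0.25. Through a link it lowers the holding bar at y < 75 mm. Stiff, stays where left; needs up to 4 N at the grip; passes dead centre at 1.22, then stays locked.
- clamp_foot: Black rubber foot 18 mm across under the end of the clamp's holding bar; closed, it presses with about 10 N on the drive unit's plate edge at nest x = 0, y = 28 mm. Origin lies on the bar's hinge (nest y = 75, z = 45 mm), not on the foot.
- drive_unit: Belt drive unit without its belt: aluminium plate 160 x 150 x 10 mm, about 0.8 kg, loose on the nest between eight low pins (1.5 mm play), square to the nest. Origin: centre of the underside, axes as the nest's. On it two toothed pulleys (tops 37 mm above its origin), the tensioner arm and the ratchet pawl.
- tensioner_pivot (a point): Vertical hinge axis of the tensioner arm: drive unit x = 40, y = -12, z = 34 mm.
- idler_post (a point): Top centre of the plain upright metal post on the idler, near the tensioner arm's free end: 14 mm thick, free for its upper 42 mm (a 22 mm wide roller below), top 99 mm above the desk. 80 mm from the hinge axis; at joint 0 it lies at drive unit x = -40, y = -12 mm. Pinch or push it here.
- tensioner_arm (a joint): Arm angle, rad, anticlockwise from above. 0 = forward, at rest against its stop: the arm points to -x of the unit. Pushing back swings the post to -y of the unit. The pawl rides up from 0.22, clicks in behind the arm's nose at 0.38 and alone would catch it there; stop at 0.62. Sprung: 4 N at the post at 0, up to 10 N while passing the pawl and held.
- pawl: Dark sprung wedge 16 mm wide sliding between two cheeks at the unit's front corner on the -y side, top about 47 mm above the desk, beyond the arm's nose; moves by itself. Leave it alone.
- weight: Bystander: small brass weight, 26 mm across, 34 mm high, standing on the nest's plate on the +x side of the clamp. Origin: centre of underside.
- lens_cap: Bystander: black round lens cap, 54 mm across, 11 mm high, lying on the nest's plate on the -x side of the clamp. Origin: centre of underside.
- lens: Bystander: black lens standing on the desk at the back right, 43 mm across, 68 mm high. Origin: centre of underside.
- hex_key: Bystander: black hex key, 32 x 97 x 6 mm, lying on the desk to the right of the nest. Origin: centre of underside.
- multimeter: Bystander: yellow and black multimeter, 158 x 78 x 50 mm, lying on the desk at the right, in front of the tall fixed computer tower (front face at x = 0.55 m, y = -0.48 to -0.30 m, 0.42 m high: keep the gripper clear of it). Origin: centre of underside.

How it is judged (in metres and radians):
On the way, in this order (a step that is already met when the one before it is completed fails the run):
1. the clamp is closed over centre on the drive unit, the tensioner arm still forward (value of joint clamp_handle above 1.22 rad and contact force between clamp_foot and drive_unit above 3 N and value of joint tensioner_arm below 0.2 rad), for 0.2 s.
2. the tensioner arm is pushed back past its click, clear of the pawl, with the clamp still closed (value of joint tensioner_arm above 0.41 rad and value of joint clamp_handle above 1.22 rad and contact force between clamp_foot and drive_unit above 3 N), for 0.2 s.
At the end, for the whole second after the job is handed in: The tensioner arm is held by the gripper's fingers (over 3 N), back past its click by at least 2 mm at the post (joint over 0.41 rad) and off the pawl, while the clamp is still closed over centre (handle over 1.22 rad) with its foot pressing on the drive unit (over 3 N) (all of step 2 and contact force between pawl and tensioner_arm below 0.5 N and contact force between the fingers and tensioner_arm above 3 N); the arm keeps its last pose, push and grip.
It fails at once if the drive unit is shifted or lifted out of its seat in the nest (over 6 mm) (distance of drive_unit from where it was at the start of the episode above 0.006 m).
It fails at once if a bystander is pushed away (over 20 mm) (distance of any of weight, lens_cap, lens, hex_key, multimeter from where it was at the start of the episode above 0.02 m).
It also fails if it takes over 42 s, if anything falls off the work surface, if the arm or the gripper's body presses on something with over 40 N, if the wrist force passes 120 N, or if a joint passes its speed limit or range.

ROBOT

A 7-joint arm with a two-finger parallel gripper is mounted at the origin on a cart in front of the work surface, level with it; the furniture and walls round the work are solid. World frame = base frame: x ahead of the robot, y to its left, z up, the work surface at z = 0. Lengths are in mm, angles in rad, forces in N, time in s.
With the tool pointing down it reaches from about 425 to 875 mm from the base axis. Payload 9.9 kg.
Tool frame: the origin (TCP) lies on the mounting face of the last link; the fingertips stand 173 mm ahead of it and the grasp point (between the pads) lies 155 mm ahead of it (hold_point_z is the distance from the TCP to the grasp point, in mm); z points along the fingers, y is the line along which they close (so a half turn about z gives the same grasp; the last joint's range is limited). The gripper opens to 85 mm and grips with 20 to 120 N. Pads are 22 mm wide; open, the fingers measure 114 mm over their backs; the gripper's body (76 mm by 85 mm) begins 54 mm behind the grasp point. The pads swing forward as they close: fully open they stand 13 mm farther back than shut.
Start: joints at [-1.248, 0.576, 0.025, 1.437, -0.015, 1.129, -0.057], TCP at [267.074, 619.924, 404.689] pointing down, gripper open.
Joint ranges: [-2.76, 2.76], [-0.34, 2.15], [-1.52, 1.57], [0.19, 2.46], [-1.09, 4.23], [0.17, 1.99], [-2.82, 2.82]. Speed limits (rad/s): [2.22, 2.22, 3.01, 3.01, 3.14, 3.14, 3.14].

INTERFACE

Orientations are given as a unit quaternion [x, y, z, w].
In Python, from workcell import * gives the robot as it stands.
- The arm moves only by the shell command python3 -m jog 'ROWS'. ROWS is JSON, a list of rows, each a list of 7 numbers: the shift along the world's x, y, z as a fraction of full scale, then the turn, a rotation vector about the world's x, y, z as a fraction of full scale, then the opening, from 0 (shut) to 1 (fully open). A call has 1 to 5 rows; each row shifts and turns the commanded pose from where the row before left it; what a row does not reach is not made up. Full scale, the value 1, is 300 mm for a shift and pi rad for a turn. A row lasts 1/8 s, in which the tool goes at most 62.5 mm and 10.7 degrees, less where a joint would pass 70% of its speed; a pose out of reach is approached as far as the arm can. A call with a number of a shift or a turn outside -1 to 1 is refused whole. A call with a gripper value outside its range is refused whole. The fingers move at their own pace and stop on an object; the grip force is fixed at half the most. Time passes only in rows, so rows that do not move let the fingers close. It gives the time, the measured TCP pose, the force and the opening at its end, in the units of the state.
- state(): the state, without advancing time (a new reading comes with each control period).
- capture(name): name is "scene" or "top" or "wrist"; returns a dict with "pixels" (400x640x3 uint8, blue, green, red), "fx", "fy", "cx", "cy" (pixels), "cam_to_world" (4x4, takes a point from camera to world coordinates). Camera axes: x right, y down, z forward; pixel columns grow to the right and rows downward; lengths in mm; the calibration is good to about 2 mm. A picture is of the moment at which its call begins. There is no depth.
- close_job(): hands the job in, once; it reports no verdict.
The state is a dict: "time_s": time; "qpos": joint angles; "dq": joint speeds; "joint_torque": joint torques, N m; "eef_pos": TCP position; "ee_rot": TCP orientation; "force": force on the tool from outside, world axes, zero at the start; "wrist_torque": the same for the moment, N m; "finger_gap": finger opening in mm.
Only numpy, scipy, OpenCV 4.12 (cv2) and the standard library are available. Lean on these libraries where they do the work, as an engineer would, in place of code of your own. Each camera call takes 0.05 s, during which the arm holds its last target. There are 200 camera calls.

## Working session

There is one attempt and no reset: what is moved stays moved. The work goes in short steps, Python scripts to look and compute and a shell command to move; the robot and the scene stay as the last step left them, time stands still between calls to the robot, and variables do not carry over. Pictures are saved under pics/ and viewed, on a budget of 10 in all, crops included, one or two more only if the job needs it, and the job is handed in when it is done.

```bash
mkdir -p pics; ls; python3 - <<'E'
from workcell import *
import cv2
s=state();print(s)
for n in("scene","top"):
    c=capture(n);cv2.imwrite(f"pics/{n}0.png",c["pixels"]);print(n,c["fx"],c["fy"],c["cx"],c["cy"],c["cam_to_world"])
E
```

```text
pics
{'time_s': 0.0, 'qpos': array([-1.24784794,  0.57651763,  0.02485488,  1.4378837 , -0.01501926,
        1.12901912, -0.05652534]), 'dq': array([-0.00102082, -0.001339  ,  0.00024851,  0.00166962, -0.00183316,
       -0.00171984,  0.00079671]), 'joint_torque': array([ 1.63903325e-03, -7.65774894e+01,  2.25048758e+00, -2.85959297e+01,
        1.53026852e-02,  1.25959443e-02, -4.21435379e-05]), 'eef_pos': array([266.96510819, 619.78614322, 403.86098602]), 'ee_rot': array([ 2.01979082e-01,  9.79389491e-01, -8.11281071e-04, -1.29625441e-04]), 'force': array([ 0.22267621,  0.04342181, -0.38653569]), 'wrist_torque': array([ 0.02668951, -0.02577257,  0.02548351]), 'finger_gap': 85.31656278424191}
scene 384.72495727217114 384.72495727217114 323.5420945182019 199.22685857523766 [[ 6.74803016e-01 -4.45363504e-01  5.88466005e-01 -1.73018057e+01]
 [-7.37842619e-01 -4.23497396e-01  5.25583700e-01 -5.66041283e+02]
 [ 1.51380226e-02 -7.88860764e-01 -6.14385494e-01  6.60702539e+02]
 [ 0.00000000e+00  0.00000000e+00  0.00000000e+00  1.00000000e+00]]
top 378.55131734915136 378.55131734915136 316.45733813784966 202.70369553468618 [[ 6.77020604e-03 -9.75784548e-01  2.18629091e-01  3.42446204e+02]
 [-9.99967464e-01 -5.64744286e-03  5.75997584e-03 -9.26188635e+01]
 [-4.38580013e-03 -2.18660974e-01 -9.75791035e-01  9.77961988e+02]
 [ 0.00000000e+00  0.00000000e+00  0.00000000e+00  1.00000000e+00]]
```

View pics/scene0.png

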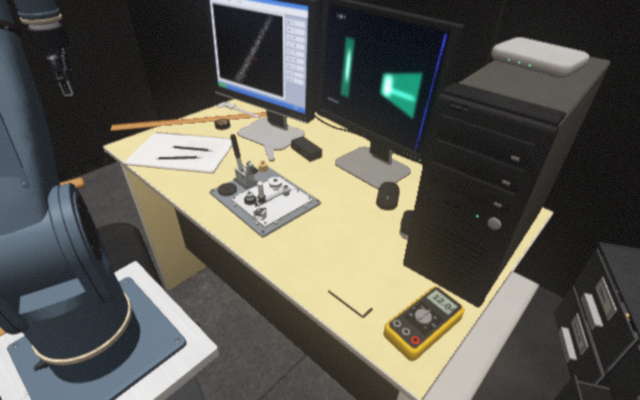

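View pics/top0.png

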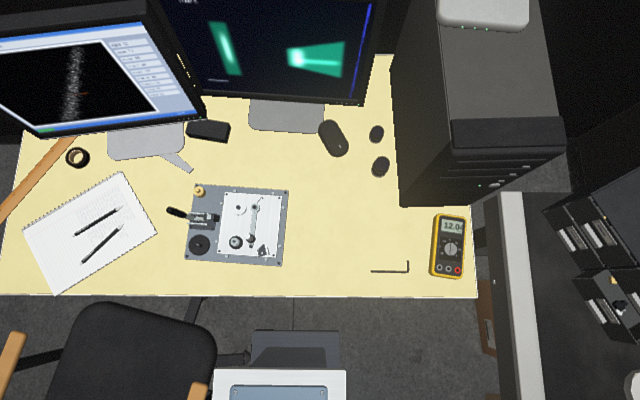

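The scene shows the nest near (265,200) with the handle upright at (236,150). In the top view, the nest spans (185..288, 183..266) and its clamp end points left. Next I'll view an enlarged crop.

```bash
python3 - <<'E'
import cv2
t=cv2.imread("pics/top0.png")[175:275,160:295]
cv2.imwrite("pics/topc.png",cv2.resize(t,None,fx=5.9,fy=5.9,interpolation=cv2.INTER_CUBIC))
t=cv2.imread("pics/scene0.png")[125:240,200:330]
cv2.imwrite("pics/scenec.png",cv2.resize(t,None,fx=5,fy=5,interpolation=cv2.INTER_CUBIC))
E
```

```text
(no output)
```

View pics/topc.png

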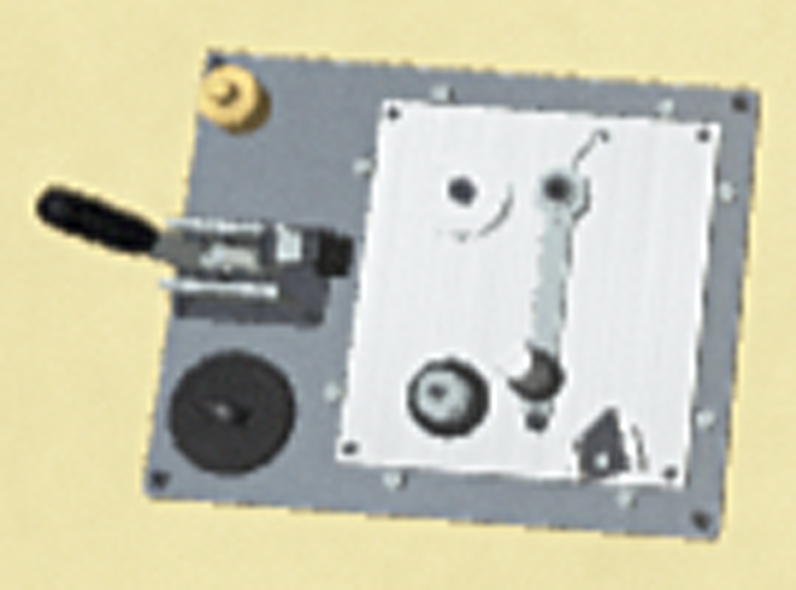

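View pics/scenec.png

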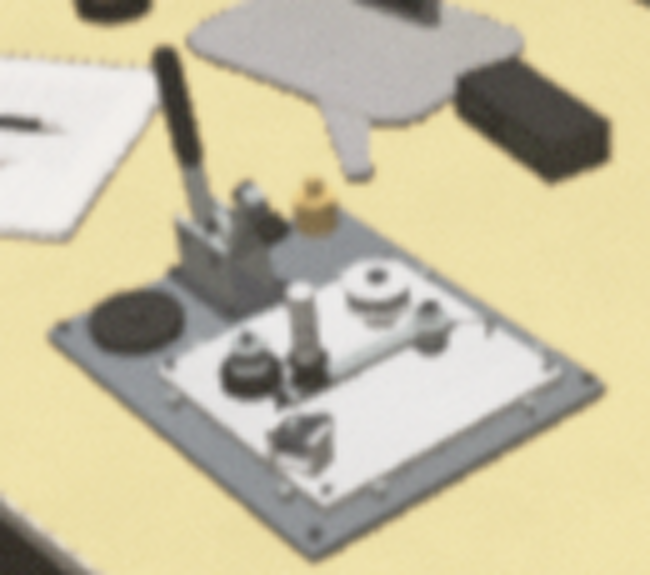

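```bash
cat > h.py <<'E'
import numpy as np, pickle
from scipy.optimize import least_squares
from scipy.spatial.transform import Rotation as R
CAM={}
def cam(n):
    if n not in CAM:
        from workcell import capture
        CAM[n]=capture(n)
    return CAM[n]
def proj(c,P):
    T=np.array(c["cam_to_world"]);p=(np.atleast_2d(P)-T[:3,3])@T[:3,:3]
    return np.c_[c["fx"]*p[:,0]/p[:,2]+c["cx"],c["fy"]*p[:,1]/p[:,2]+c["cy"]]
E
python3 - <<'E'
from h import *
t,s=cam("top"),cam("scene")
tp=np.array([[208,50],[760,90],[718,540],[147,497]])/5.9+[160,175]-.4
sp=np.array([[605,388],[318,558],[52,335]])/5+[200,125]-.4
N=np.array([[100,125,12],[100,-125,12],[-100,-125,12],[-100,125,12]],float)
def W(p,n): 
    return R.from_euler('z',p[2]).apply(n)+[p[0],p[1],0]
f=lambda p:np.r_[(proj(t,W(p,N))-tp).ravel(),(proj(s,W(p,N[1:]))-sp).ravel()]
r=least_squares(f,[550,100,0],x_scale=[10,10,.1]);p=r.x;print(p,np.degrees(p[2]),r.fun.round(1))
for nm,n in dict(pivot=[0,105,45],weight_o=[70,105,12]).items():print(nm,W(p,np.array([n])))
tt=np.array([45,203])/5.9+[160,175]-.4; st=np.array([167,53])/5+[200,125]-.4
def g(a):
    e=1.4-a[0];q=W(p,np.array([[0,105+106*np.cos(e),45+106*np.sin(e)]]))
    return np.r_[proj(t,q)[0]-tt,proj(s,q)[0]-st]
r=least_squares(g,[.1]);print("handle",r.x,r.fun)
# post top, joint0, unit on nest z12, origin centre y=-35
q=W(p,np.array([[-40,-47,99],[-40,-47,57.],[40,-47,46]]))
print(q,(proj(t,q)-[160,175])*5.9,(proj(s,q)-[200,125])*5)
for v in(.1,.3,.6,.9,1.2,1.3):
    e=1.4-v;print(v,W(p,np.array([[0,105+90*np.cos(e),45+90*np.sin(e)]])).round(0))
for v in(.2,.38,.41,.5,.62):print(v,W(p,np.array([[40-80*np.cos(v),-47-80*np.sin(v),99]])).round(1))
E
```

```text
[ 5.02217226e+02  1.16829956e+02 -6.52505699e-02] -3.7385822645923166 [ 0.2  0.1  0.6 -0.3  0.8  0.1 -0.6  0.2  1.3 -0.8 -0.7 -0.3 -1.3 -0.8]
pivot [[509.06367554 221.60650979  45.        ]]
weight_o [[578.91471112 217.04221036  12.        ]]
handle [0.05806366] [ 0.44661471  0.57122584 -1.01161008  0.18563954]
[[459.23774789  72.5381465   99.        ]
 [459.23774789  72.5381465   57.        ]
 [539.06750283  67.3218043   46.        ]] [[517.65237914 358.71178976]
 [536.05788943 372.23293611]
 [561.08937639 189.27095829]] [[301.28686803 291.95035323]
 [308.32060579 358.59650225]
 [430.18031258 313.49807523]]
0.1 [[511. 246. 132.]]
0.3 [[512. 262. 125.]]
0.6 [[513. 284. 110.]]
0.9 [[514. 300.  88.]]
1.2 [[515. 310.  63.]]
1.3 [[515. 311.  54.]]
0.2 [[459.8  56.6  99. ]]
0.38 [[463.   42.6  99. ]]
0.41 [[463.8  40.3  99. ]]
0.5 [[466.5  33.6  99. ]]
0.62 [[471.1  25.2  99. ]]
```

```bash
python3 - <<'E'
import numpy as np
r=85;prev=None
for v in [-.12,.06,.2,.35,.5,.65,.8,.95,1.1,1.2,1.3,1.33]:
    e=1.4-v
    y=105+r*np.cos(e)-8*np.sin(e)-14.5; z=45+r*np.sin(e)+8*np.cos(e)+173
    T=np.array([502.2+.0652*y,116.8+.998*y,z])
    print(v,T.round(1), None if prev is None else ((T-prev)/300).round(3)); prev=T
E
python3 -m jog '[[0.13,-0.18,0,0,0,0.05,0],[0.14,-0.18,0,0,0,0.05,0],[0.18,-0.18,0,0,0,0.009,0],[0.18,-0.18,0,0,0,0,0],[0.18,-0.18,0,0,0,0,0]]'
```

```text
-0.12 [507.9 203.5 303.3] None
0.06 [508.9 218.8 302.6] [ 0.003  0.051 -0.002]
0.2 [509.6 230.4 300.1] [ 0.003  0.039 -0.008]
0.35 [510.4 242.4 295.7] [ 0.003  0.04  -0.015]
0.5 [511.1 253.6 289.6] [ 0.002  0.037 -0.021]
0.65 [511.8 263.7 281.8] [ 0.002  0.034 -0.026]
0.8 [512.4 272.6 272.6] [ 0.002  0.03  -0.031]
0.95 [512.9 280.  262.2] [ 0.002  0.025 -0.035]
1.1 [513.2 285.8 250.8] [ 0.001  0.019 -0.038]
1.2 [513.4 288.7 242.7] [ 0.001  0.01  -0.027]
1.3 [513.6 290.7 234.4] [ 0.     0.007 -0.028]
1.33 [513.6 291.2 231.9] [ 0.     0.002 -0.008]
time_s: 0.82
eef_pos: [475.8, 385.7, 404.7]
ee_rot: [0.032, 0.999, 0.0, 0.0]
force: [0.6, -0.0, -0.8]
finger_gap: 0.1
```

```bash
python3 -m jog '[[0.03,-0.16,0,0,0,0,0],[0.04,-0.16,0,0,0,0,0],[0.02,-0.16,0,0,0,0,0],[0.0,-0.12,0,0,0,0,0],[0,0,0,0,0,0,0]]'
```

```text
time_s: 1.45
eef_pos: [502.0, 204.0, 404.9]
ee_rot: [0.035, 0.999, -0.001, 0.0]
force: [0.5, -0.1, 1.4]
finger_gap: 0.0
```

```bash
python3 -m jog '[[0.02,-0.035,0,0,0,0,0],[0,0,-0.15,0,0,0,0],[0,0,-0.15,0,0,0,0],[0,0,-0.04,0,0,0,0],[0,0,0,0,0,0,0]]'; python3 - <<'E'
from h import *;import cv2
a=cam("wrist")["pixels"];cv2.imwrite("pics/s1.png",np.vstack([cv2.resize(cam("scene")["pixels"][100:220,180:340],None,fx=4,fy=4)[:300],cv2.resize(a,None,fx=.75,fy=.75)[:, :640] if 0 else np.zeros((1,640,3),np.uint8)]))
E
```

```text
time_s: 2.08
eef_pos: [507.9, 197.3, 302.7]
ee_rot: [0.032, 0.999, -0.0, -0.0]
force: [0.5, 0.0, -0.2]
finger_gap: -0.0
```

View pics/s1.png

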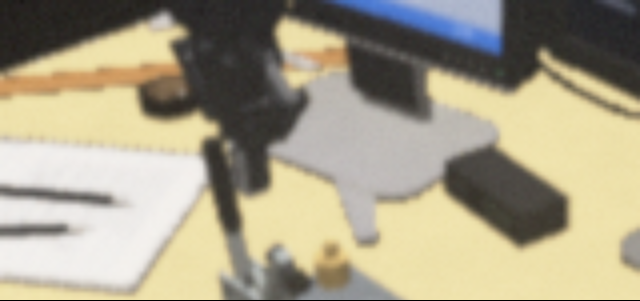

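The fingertips at (255,185) are on the inner side of the handle at (222,190), so I'll start the push.

```bash
python3 -m jog '[[0.003,0.07,-0.002,0,0,0,0],[0.003,0.04,-0.006,0,0,0,0],[0.003,0.04,-0.015,0,0,0,0],[0.002,0.037,-0.021,0,0,0,0],[0,0,0,0,0,0,0]]'
```

```text
time_s: 2.8
eef_pos: [510.5, 254.2, 288.6]
ee_rot: [0.031, 1.0, -0.0, -0.001]
force: [-0.3, -0.1, -0.9]
finger_gap: 0.2
```

```bash
python3 -m jog '[[0.002,0.034,-0.026,0,0,0,0],[0.002,0.03,-0.031,0,0,0,0],[0.002,0.025,-0.035,0,0,0,0],[0.001,0.019,-0.038,0,0,0,0],[0,0,0,0,0,0,0]]'; python3 - <<'E'
from h import *;import cv2
cv2.imwrite("pics/s2.png",cv2.resize(cam("scene")["pixels"][100:220,180:340],None,fx=4,fy=4))
E
```

```text
time_s: 3.42
eef_pos: [512.5, 285.7, 249.1]
ee_rot: [0.032, 0.999, -0.001, -0.001]
force: [-1.6, 1.3, -0.1]
finger_gap: 0.2
```

View pics/s2.png

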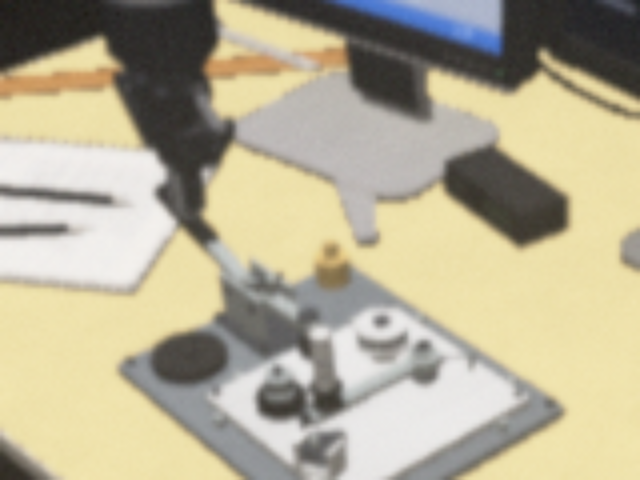

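The handle is following: it now leans at (205,235) and the foot at (308,330) is nearly on the plate. I'll keep pushing down.

```bash
python3 -m jog '[[0.001,0.010,-0.03,0,0,0,0],[0,0.007,-0.03,0,0,0,0],[0,0.0,-0.013,0,0,0,0],[0,0,0,0,0,0,0]]'; python3 -m jog '[[0,0,-0.013,0,0,0,0],[0,0,0,0,0,0,0]]'
```

```text
time_s: 3.98
eef_pos: [513.6, 290.4, 232.2]
ee_rot: [0.032, 0.999, 0.001, 0.001]
force: [-10.5, -6.6, 46.1]
finger_gap: 0.4
time_s: 4.22
eef_pos: [513.5, 290.3, 231.5]
ee_rot: [0.033, 0.999, 0.001, 0.002]
force: [-19.4, -10.8, 82.6]
finger_gap: -0.2
```

The force is up at the stop. I'll back off upward and check.

```bash
python3 -m jog '[[0,0,0.1,0,0,0,0],[0,0,0.18,0,0,0,0],[0,-0.18,0.02,0,0,0,0.5],[-0.04,-0.18,0,0,0,0,0.5],[0,0,0,0,0,0,0.5]]'; python3 - <<'E'
from h import *;import cv2
cv2.imwrite("pics/s3.png",cv2.resize(cam("scene")["pixels"][120:240,190:340],None,fx=5,fy=5,interpolation=cv2.INTER_CUBIC))
E
```

```text
time_s: 4.85
eef_pos: [500.8, 177.8, 314.6]
ee_rot: [0.035, 0.999, -0.001, -0.0]
force: [1.1, 0.9, -0.0]
finger_gap: 42.4
```

View pics/s3.png

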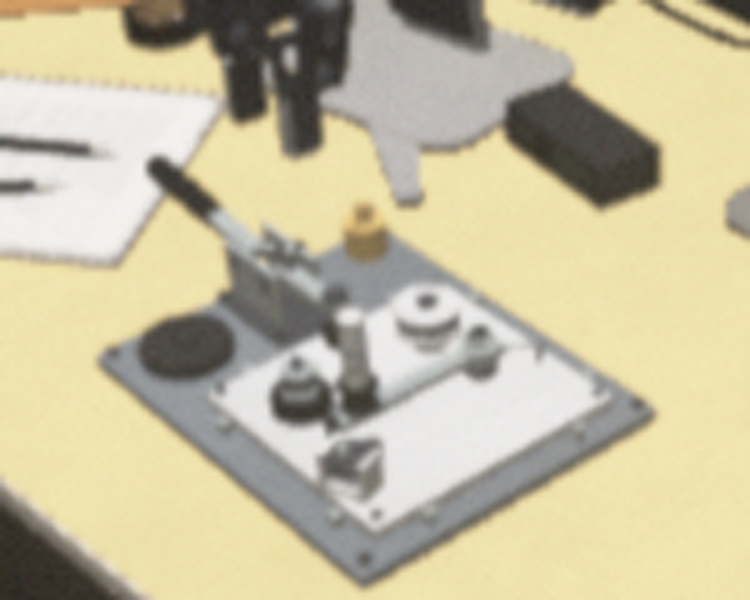

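```bash
python3 - <<'E'
from h import *
s=cam("scene")
y0=lambda y,x=0:(502.2+.0652*y+.998*x,116.8+.998*y-.0652*x)
for v in(1.0,1.1,1.2,1.25,1.3):
    e=1.4-v;print(v,[((proj(s,[*y0(105+r*np.cos(e)),45+r*np.sin(e)])-[190,120])*5).round(0) for r in (106,60)])
print(((proj(s,[*y0(-47,-40),99])-[190,120])*5))
E
```

```text
1.0 [array([[154., 126.]]), array([[198., 180.]])]
1.1 [array([[153., 138.]]), array([[197., 187.]])]
1.2 [array([[153., 152.]]), array([[197., 194.]])]
1.25 [array([[154., 159.]]), array([[197., 198.]])]
1.3 [array([[154., 166.]]), array([[198., 202.]])]
[[351.29978933 316.99809394]]
```

The handle tip at (155,163) fits about 1.28 rad, so it's at its stop. The post top at (349,314) is where the model puts it. Now I'll move to the post and pinch it.

```bash
python3 -m jog '[[-0.07,-0.17,0,0,0,0,0.5],[-0.069,-0.17,0,0,0,0,0.5],[0,-0.011,0,0,0,0,0.5],[0,0,0,0,0,0,0.5]]'; python3 -m jog '[[0,0,-0.12,0,0,0,0.5],[0,0,-0.13,0,0,0,0.5],[0,0,0,0,0,0,0.5]]'; python3 - <<'E'
from h import *;import cv2
cv2.imwrite("pics/s4.png",cv2.resize(cam("scene")["pixels"][120:240,190:340],None,fx=5,fy=5,interpolation=cv2.INTER_CUBIC))
E
```

```text
time_s: 5.45
eef_pos: [460.3, 78.3, 314.7]
ee_rot: [0.032, 0.999, 0.0, 0.0]
force: [0.4, 1.4, -0.1]
finger_gap: 42.8
time_s: 5.82
eef_pos: [459.4, 78.9, 237.7]
ee_rot: [0.031, 1.0, -0.0, -0.002]
force: [-0.1, 0.8, 0.7]
finger_gap: 42.6
```

View pics/s4.png

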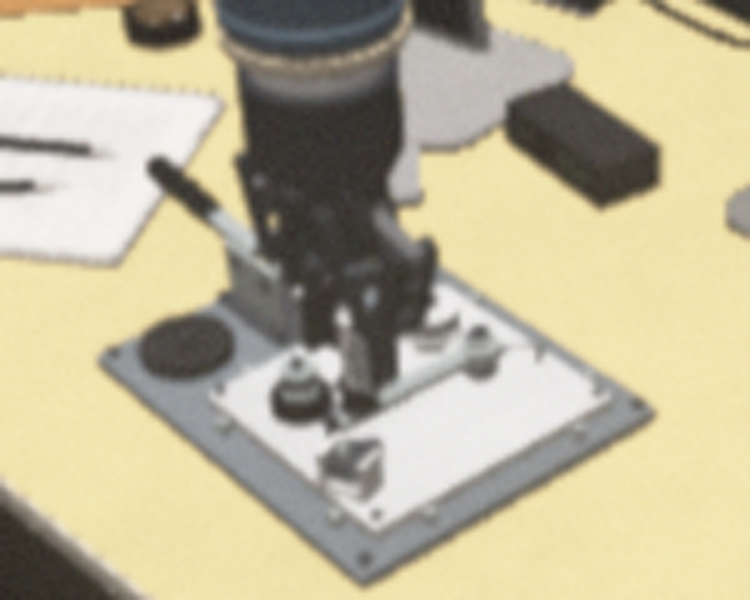

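The post at (350,345) stands between the fingers. I'll re-centre by 6 mm in y, then close.

```bash
python3 -m jog '[[0,-0.021,0,0,0,0,0.4],[0,0,0,0,0,0,0.25],[0,0,0,0,0,0,0],[0,0,0,0,0,0,0],[0,0,0,0,0,0,0]]'
```

```text
time_s: 6.5
eef_pos: [460.0, 71.5, 240.9]
ee_rot: [0.032, 0.999, 0.001, 0.001]
force: [-1.9, 3.4, 8.8]
finger_gap: 12.3
```

```bash
python3 -m jog '[[0,-0.027,0,0,0,0.03,0],[0.002,-0.027,0,0,0,0.03,0],[0.005,-0.026,0,0,0,0.03,0],[0.007,-0.026,0,0,0,0.03,0],[0.01,-0.025,0,0,0,0.03,0]]';python3 -m jog '[[0,0,0,0,0,0,0],[0,0,0,0,0,0,0]]'; python3 - <<'E'
from h import *;import cv2
cv2.imwrite("pics/s5.png",np.hstack([cv2.resize(cam("scene")["pixels"][150:240,230:330],None,fx=4,fy=4,interpolation=cv2.INTER_CUBIC),cv2.resize(cam("top")["pixels"][175:265,190:290],None,fx=4,fy=4,interpolation=cv2.INTER_CUBIC)]))
E
```

```text
time_s: 7.12
eef_pos: [468.1, 33.5, 240.9]
ee_rot: [-0.205, 0.979, 0.001, 0.003]
force: [1.7, 11.5, 4.5]
finger_gap: 12.3
time_s: 7.38
eef_pos: [468.0, 33.6, 240.9]
ee_rot: [-0.203, 0.979, 0.001, 0.002]
force: [1.7, 9.8, 5.2]
finger_gap: 12.2
```

View pics/s5.png

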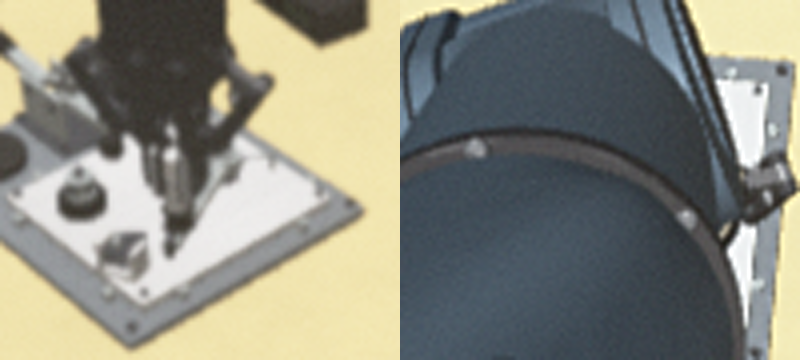

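The post at (178,180) is held between the fingers. The arm's nose at (170,250) has passed the pawl at (120,250), and the clamp handle is still down. The TCP position corresponds to about 0.5 rad, with about 10 N of spring reaction. Handing in.

```bash
python3 -c "
from workcell import *
print(close_job())"
```

```text
the job is handed in; nothing more can be done
None
```

I closed the toggle clamp and pushed the tensioner arm back past its click, then handed the job in at about 7.4 s with the gripper still pinching the post. `close_job()` gives no verdict, and I had no direct reading of joint values or contact forces.

- **Clamp:** I swung the handle down with shut fingers until it met its stop. The wrist force reached 83 N there, higher than needed but under the 120 N limit. A picture taken afterwards put the handle at about 1.28 rad. I did not measure the foot's force on the unit. In the pictures the foot was at the plate edge.
- **Tensioner:** The gripper position, measured against the fitted nest pose, puts the arm at about 0.50 rad. The click is at 0.38 and the stop at 0.62.
- **Hold:** The last state showed about 10 N of sideways reaction, a finger gap of 12.2 mm on the 14 mm post, and a steady pose. The last picture showed the arm's nose past the pawl.
- **Small disagreements:** The gap read about 2 mm under the post's thickness. The tool also rose about 3 mm as it gripped, with 5–9 N of vertical force on it. I judged neither to matter and left the grip as it was.
- **Unit and bystanders:** I saw no movement of the drive unit or of the nearby weight and lens cap. I did not measure any of them, and the last picture did not show all the bystanders.

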